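# Draw the red specimen bin out of the packed rack and set it on the scale

## Task

The two mortar cubes in the red bin are due for weighing. Raise the front of the red bin by its grip rim so that it tips back and clears the rack's front lip under the low upper shelf, draw it out of the row, and set it down level on the middle of the scale's pan, the right way up with both cubes still in it. Leave the blue bins in their places in the rack, and let go of the bin.

Things in the scene. Friction and masses are not known exactly. Their poses are not given: they have to be found in the camera images.
- red_bin: Open red plastic specimen bin in the packed row, 155 mm long (its x), 60 wide (y), 80 high (z), walls and bottom 2.5 mm, 0.15 kg empty, about 0.7 kg loaded. Origin at the centre of its underside; x to its rear, -x to its front (out of the rack, towards the robot). Side walls 66 mm high over the front 47 mm, 80 mm behind; 60 mm across for a grip once it stands free. Centre of mass at x about +17 mm.
- red_rim (a point): Middle of the top of the red bin's grip rim, on its lower front wall: bin x = -72.5 mm, 66 mm above its underside. The rim runs right across the bin, 10 mm thick (x), 18 mm tall, and can be pinched from above, one finger in front of it and one inside the bin. Inside, the 36 mm behind the rim are empty, 55 mm wide; then come the cubes. Axes as the bin's.
- cube_1: brown mortar test cube, 51 mm on a side, 0.27 kg, lying loose in the red bin; origin at the centre of its underside. It stands against the rear wall.
- cube_2: brown mortar test cube, 51 mm on a side, 0.27 kg, lying loose in the red bin; origin at the centre of its underside. It stands in front of the other.
- rack: Grey steel bench rack, fixed, 198 mm deep (x), 319 wide (y). Five bins stand in it side by side, lengthwise front to back, 62 mm apart (2 mm gaps), the middle one at its y = 0. Origin at its foot, under the middle of that bin; x to the rear, open front at -x. Floor 8 mm above the worktop. Behind the bins a stop rail 24 mm high, open above. Nothing rises over 45 mm in front of x = 17 mm but the bins.
- rack_lip (a point): Middle of the top edge of the rack's front retaining lip: rack x = -83 mm, 24 mm above the worktop. The lip, 3 mm thick, runs along the whole front and rises 16 mm above the rack's floor, so bins cannot slide out. Axes as the rack's.
- rack_shelf (a point): Middle of the lower front edge of the rack's upper shelf: rack x = 17 mm, 101 mm above the worktop, just 13 mm over the tops of the bins and covering their rear 60 mm: a bin cannot go straight up over the lip, its front must rise some 18 to 32 mm with its rear left on the floor. On the shelf stand jars and a box up to 195 mm above the worktop, at rack x > 40 mm.
- scale: Flat lilac electronic scale, fixed, 198 mm (its x) by 146 mm (y); its top is level, 17 mm above the worktop. Origin at the centre of its underside, z up. Its display is at the -x end, facing the robot.
- scale_pan (a point): Middle of the scale's square weighing pan (about 135 mm square, flush with the rest of the top): scale x = +27 mm, on the top. Axes as the scale's.
- bin_a: one of four blue specimen bins in the rack, the same shape and size as the red one, with its own load (about 0.5 to 0.7 kg in all); stays in its place. Origin and axes as for the red bin.
- bin_b: one of four blue specimen bins in the rack, the same shape and size as the red one, with its own load (about 0.5 to 0.7 kg in all); stays in its place. Origin and axes as for the red bin.
- bin_c: one of four blue specimen bins in the rack, the same shape and size as the red one, with its own load (about 0.5 to 0.7 kg in all); stays in its place. Origin and axes as for the red bin.
- bin_d: one of four blue specimen bins in the rack, the same shape and size as the red one, with its own load (about 0.5 to 0.7 kg in all); stays in its place. Origin and axes as for the red bin.
There are look-alikes about, which are no part of the job. Leave any purple look-alike of the cube_2 alone.

How it is judged:
On the way, in this order (a step that is already met when the one before it is completed fails the run):
1. the red bin is tipped back with its front raised, still in its place in the row (angle between red_bin's own z axis and vertical above 0.06 rad and x of red_bin in the frame of rack above -0.06 m), for 0.1 s.
2. the red bin is drawn clear of the rack's front lip (x of red_bin in the frame of rack below -0.155 m), for 0.1 s.
At the end, for the whole second after the job is handed in: The red bin stands level (within 0.06 rad) and still on the scale's top, its middle within 30 mm of the middle of the pan, with both cubes lying in it; each blue bin stands level within 20 mm of where it was (horizontal distance between red_bin and scale_pan below 0.03 m and z of red_bin in the frame of scale between 0.012 and 0.023 m and angle between red_bin's own z axis and vertical below 0.06 rad and linear speed of red_bin below 0.02 m/s and x of cube_1 in the frame of red_bin between -0.08 and 0.08 m and y of cube_1 in the frame of red_bin between -0.03 and 0.03 m and z of cube_1 in the frame of red_bin between -0.02 and 0.02 m and x of cube_2 in the frame of red_bin between -0.08 and 0.08 m and y of cube_2 in the frame of red_bin between -0.03 and 0.03 m and z of cube_2 in the frame of red_bin between -0.02 and 0.02 m and distance of each of bin_a, bin_b, bin_c, bin_d from where it was at the start of the episode below 0.02 m and angle between each of bin_a, bin_b, bin_c, bin_d's own z axis and vertical below 0.1 rad); the robot touches nothing.
It fails at once if the red bin is tipped so far that it would spill its cubes (over 0.6 rad) (angle between red_bin's own z axis and vertical above 0.6 rad).
It fails at once if a blue bin is pulled or knocked out of its place (over 40 mm) (distance of any of bin_a, bin_b, bin_c, bin_d from where it was at the start of the episode above 0.04 m).
It also fails if it takes over 64 s, if anything falls off the work surface, if the arm or the gripper's body presses on something with over 40 N, if the wrist force passes 120 N, or if a joint passes its speed limit or range.

## Robot

A 6-joint arm with a two-finger parallel gripper is mounted at the origin on a cart in front of the work surface, level with it; the furniture and walls round the work are solid. World frame = base frame: x ahead of the robot, y to its left, z up, the work surface at z = 0. Lengths are in m, angles in rad, forces in N, time in s.
With the tool pointing down it reaches from about 0.35 to 0.85 m from the base axis. Payload 8.1 kg.
Tool frame: the origin (TCP) lies on the centre line of the jaws, within the pads' length; the fingertips stand 19 mm ahead of it and the grasp point (between the pads) is the TCP; z points along the fingers, y is the line along which they close (so a half turn about z gives the same grasp; the last joint's range is limited). The gripper opens to 93 mm and grips with 3 to 60 N. Pads are 15 mm wide; open, the fingers measure 128 mm over their backs; the gripper's body (75 mm by 188 mm) begins 65 mm behind the grasp point.
Start: joints at [1.136, 0.13, 1.488, -0, 1.523, -0.085], TCP at [0.206, 0.564, 0.21] pointing down, gripper open.
Joint ranges: [-2.96, 2.96], [-0.89, 2.26], [0.02, 2.5], [-1.34, 4.48], [0, 2.73], [-2.66, 2.66]. Speed limits (rad/s): [2.39, 2.39, 2.79, 3.14, 3.14, 3.14].

## Interface

Orientations are given as [roll, pitch, yaw] about the fixed x, y, z axes, in that order (R = Rz(yaw) Ry(pitch) Rx(roll)).
In Python, from workcell import manip, camera gives the robot as it stands. The module is installed in compiled form; this text tells all that it offers.
- The arm moves only by the tool servo_tool, never from a script. Its arguments are lists of equal length, an entry for each row: "linear": the shift along the tool's x, y, z in mm, a list of three; "twist": the turn about the tool's z in degrees. In form: {"linear": [[dx, dy, dz], ...], "twist": [twist, ...]}. A call has 1 to 12 rows; each row shifts and turns the commanded pose from where the row before left it, along the tool's axes as they then stand; what a row does not reach is not made up. A row lasts 1/10 s, in which the tool goes at most 50 mm and 8.59 degrees, less where a joint would pass 70% of its speed; a pose out of reach is approached as far as the arm can. A call with a gripper value outside its range is refused whole. "grip" is the opening, from 0 (shut) to 1 (fully open), set as the call begins (left out, the last holds). The fingers move at their own pace and stop on an object; "force" is the grip in N (left out, the last holds). Time passes only in rows, so rows that do not move let the fingers close. It gives the time, the measured TCP pose, the force, the opening and the grip force at its end, in the units of the state.
- manip.get_obs(): the state, without advancing time (a new reading comes with each control period).
- camera(name): name is "scene" or "top" or "wrist"; returns a dict with "img" (400x640x3 uint8, red, green, blue), "K" (3x3 intrinsics, pixels), "distortion" ([k1, k2, p1, p2, k3] as OpenCV has them; the pictures are not rectified), "rvec" (rotation vector, rad) and "tvec" (3), from world to camera coordinates, as OpenCV has them; the wrist camera has in their place "hand_eye" (4x4, takes a point from camera to tool coordinates, whose origin is the TCP and whose axes are the flange's). Camera axes: x right, y down, z forward; pixel columns grow to the right and rows downward; lengths in m; the calibration is good to about 2 mm. A picture is of the moment at which its call begins: read the wrist's pose just before it. There is no depth.
- manip.finish_job(): hands the job in; it is judged then, once.
The state is a dict: "clock": time; "joint_positions": joint angles; "dq": joint speeds; "joint_torque": joint torques, N m; "tcp_pos": TCP position; "orientation": TCP orientation; "ft_force": force on the tool from outside, world axes, zero at the start; "torque": the same for the moment, N m; "gripper_width": finger opening in m; "grasp_force": force on a finger pad.
Only numpy, scipy, OpenCV 4.12 (cv2) and the standard library are available. Lean on these libraries where they do the work, as an engineer would, in place of code of your own. Each camera call takes 0.05 s, during which the arm holds its last target. There are 200 camera calls.

## Working session

There is one attempt and no reset: what is moved stays moved. The work goes in short steps, Python scripts to look and compute and a tool call to move; the robot and the scene stay as the last step left them, time stands still between calls to the robot, and variables do not carry over. Pictures are saved under pics/ and viewed, at most 10 in all, crops included, and the job is handed in when it is done.

Besides the shell and the picture viewer there is one more tool, called by a JSON object that holds its "name" and its "arguments". servo_tool: Moves the arm, as the interface text tells. Its arguments: {"type":"object","properties":{"linear":{"type":"array","items":{"type":"array","items":{"type":"number"}}},"twist":{"type":"array","items":{"type":"number"}},"grip":{"type":"number"},"force":{"type":"number"}},"required":["linear","twist"]}

```bash
mkdir -p pics; python3 - <<'E'
from workcell import manip, camera
import cv2
for n in ("scene","top"):
    c=camera(n); cv2.imwrite(f"pics/{n}0.png",cv2.cvtColor(c["img"],cv2.COLOR_RGB2BGR)); print(n,c["K"].tolist(),c["distortion"],c["rvec"],c["tvec"])
o=manip.get_obs(); print(o)
E
```

```text
scene [[421.2269660359309, 0.0, 322.70554863035335], [0.0, 421.2269660359309, 195.19222038737357], [0.0, 0.0, 1.0]] [0.01080081 0.         0.         0.         0.        ] [ 0.7960387  -2.5650498   1.08350148] [0.47698571 0.32081609 0.70457998]
top [[382.6032871478253, 0.0, 322.5547511577506], [0.0, 382.6032871478253, 198.61727845411295], [0.0, 0.0, 1.0]] [0.02588595 0.         0.         0.         0.        ] [ 2.17613367 -2.02448591  0.21337919] [-0.03557071  0.61109419  1.01433508]
{'clock': 0.1, 'joint_positions': array([ 1.13556311e+00,  1.31089185e-01,  1.48916584e+00, -5.09291687e-06,
        1.52301517e+00, -8.54250966e-02]), 'dq': array([-0.00098098, -0.00028986, -0.00358172,  0.00012836, -0.0001707 ,
       -0.00063965]), 'joint_torque': array([ 4.08278247e-04, -5.61345756e+01, -4.93094444e+01,  7.69739645e-02,
        2.91325460e-02, -4.31696253e-05]), 'tcp_pos': array([0.20540018, 0.56318024, 0.20929274]), 'orientation': array([-3.13992079e+00, -1.38062325e-04,  2.79178467e+00]), 'ft_force': array([-0.0788429 , -0.17060602,  0.42878075]), 'torque': array([0.01099414, 0.01457207, 0.0305309 ]), 'grasp_force': 0.0, 'gripper_width': 0.09277119993431457}
```

View pics/top0.png

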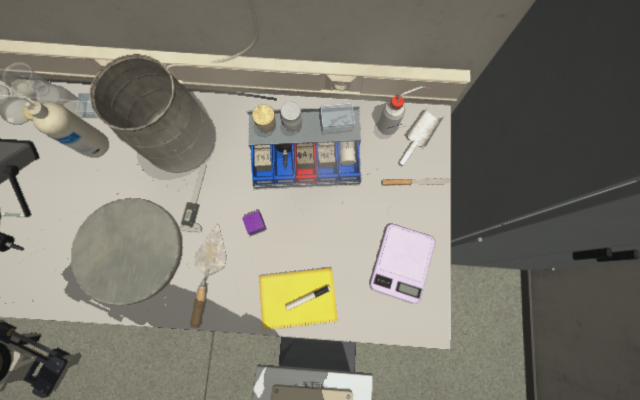

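View pics/scene0.png

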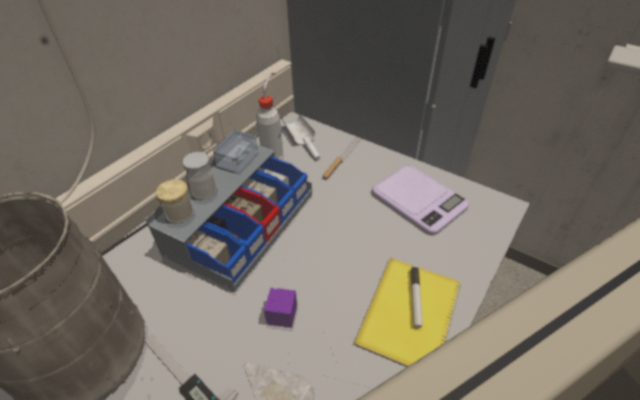

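The top view shows the rack with a packed row at cols 250–360, rows 140–188. The red bin is in the middle at (305,160). The scale is at (403,262) with its display at the lower, robot-facing end, and the purple look-alike cube is at (254,222). The red object at (397,101) is only a bottle cap, so the red bin is the one in the row. I'll measure next and confirm in a crop.

```bash
cat > h.py <<'E'
import numpy as np, cv2
from workcell import manip, camera
def cast(c,px,z):
    px=np.asarray(px,float).reshape(-1,1,2)
    n=cv2.undistortPoints(px,c["K"],c["distortion"])[:,0]
    if "rvec" in c:
        R=cv2.Rodrigues(np.asarray(c["rvec"]))[0]; C=-R.T@np.ravel(c["tvec"]); R=R.T
    else: R,C=c["R"],c["C"]
    d=np.c_[n,np.ones(len(n))]@R.T
    return C+d*((z-C[2])/d[:,2])[:,None]
def proj(c,P):
    return cv2.projectPoints(np.asarray(P,float).reshape(-1,1,3),np.asarray(c["rvec"]),np.asarray(c["tvec"]),c["K"],c["distortion"])[0][:,0]
def wrist():
    from scipy.spatial.transform import Rotation as Ro
    o=manip.get_obs(); c=camera("wrist"); R=Ro.from_euler("xyz",o["orientation"]).as_matrix()
    H=np.asarray(c["hand_eye"]); c["R"]=R@H[:3,:3]; c["C"]=o["tcp_pos"]+R@H[:3,3]; return c,o
def blob(m):
    cs=cv2.findContours(m.astype(np.uint8),cv2.RETR_EXTERNAL,cv2.CHAIN_APPROX_NONE)[0]
    return max(cs,key=cv2.contourArea)
E
python3 - <<'E'
from h import *
c=camera("top"); im=c["img"]; hsv=cv2.cvtColor(im,cv2.COLOR_RGB2HSV); h,s,v=cv2.split(hsv)
R=cv2.Rodrigues(np.asarray(c["rvec"]))[0]; print("cam",-R.T@np.ravel(c["tvec"]))
print("scale hsv",hsv[250,400],"red",hsv[176,306])
m=((h>120)&(h<160)&(s>20)&(v>140)).astype(np.uint8); m=cv2.morphologyEx(m,cv2.MORPH_CLOSE,np.ones((5,5)))
b=blob(m); r=cv2.minAreaRect(b); bp=cv2.boxPoints(r); W=cast(c,bp,.017); print("scale",bp.tolist(),W.round(3).tolist(),[np.linalg.norm(W[i]-W[i-1]).round(3) for i in range(4)],W.mean(0))
m=(((h<8)|(h>172))&(s>120)&(v>60)); m[:130]=0; b=blob(m); x,y,w,hh=cv2.boundingRect(b); print("red box",x,y,w,hh, cast(c,[[x,y+hh],[x+w,y+hh]],.074))
mb=((h>105)&(h<125)&(s>150)&(v>50)); mb[:130]=0; mb[200:]=0
ys,xs=np.nonzero(mb); print("blue",xs.min(),xs.max(),ys.min(),ys.max())
cr=cv2.resize(im[95:200,235:375],None,fx=5,fy=5,interpolation=cv2.INTER_CUBIC); cv2.imwrite("pics/rack.png",cr[:,:,::-1])
E
```

```text
cam [ 0.38160778 -0.01402157  1.12149719]
scale hsv [150  14 231] red [  1 152 211]
scale [[368.15093994140625, 289.4717102050781], [387.28302001953125, 222.5094451904297], [436.81134033203125, 236.66036987304688], [417.67926025390625, 303.62261962890625]] [[0.372, -0.137, 0.017], [0.565, -0.183, 0.017], [0.534, -0.327, 0.017], [0.344, -0.275, 0.017]] [np.float64(0.141), np.float64(0.199), np.float64(0.147), np.float64(0.197)] [ 0.45395625 -0.23058195  0.017     ]
red box 295 144 21 35 [[0.661559   0.09048884 0.074     ]
 [0.66580629 0.03109253 0.074     ]]
blue 251 359 144 182
```

View pics/rack.png

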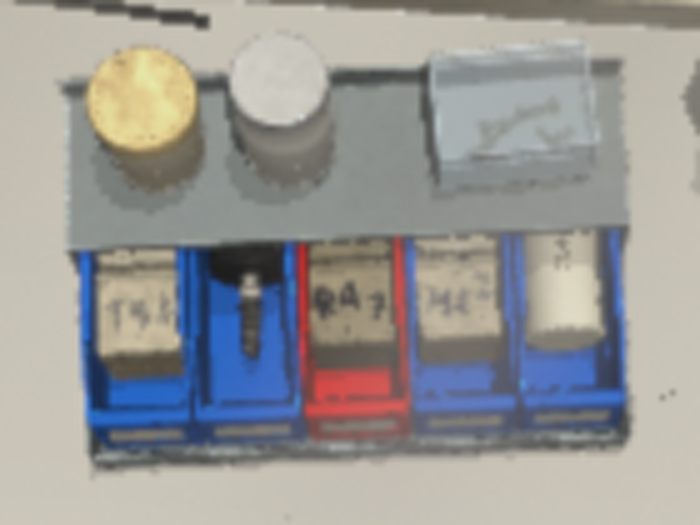

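The crop shows that the only red bin is the middle one of five, holding two brown cubes. Its rim is at crop (357,409), which is full-image (306.4,176.8), and the shelf's front edge runs from crop (68,250) to (628,228). Next I'll work out the rack yaw and rim position, cross-checking with the scene camera.

```bash
python3 - <<'E'
from h import *
c=camera("top"); f=lambda p:[235+p[0]/5,95+p[1]/5]
S=cast(c,[f((68,250)),f((628,228))],.103); print("shelf",S,np.linalg.norm(S[0]-S[1])); d=S[0]-S[1]; yaw=np.arctan2(-d[0],d[1]); print("rack yaw",yaw)
L=cast(c,[f((92,458)),f((628,440))],.024); print("lip",L,np.linalg.norm(L[0]-L[1])); d=L[0]-L[1]; yl=np.arctan2(-d[0],d[1]);print("yaw lip",yl)
rim=cast(c,[f((357,409))],.074)[0]; print("rim top",rim)
yaw=(yaw+yl)/2; ex=np.array([np.cos(yaw),np.sin(yaw),0]); ey=np.array([-ex[1],ex[0],0])
for n,p in(("shelfmid",S.mean(0)),("lipmid",L.mean(0)),("rim",rim)):print(n,(p)@ex,p@ey)
# scale
W=np.array([[0.372,-0.137],[0.565,-0.183],[0.534,-0.327],[0.344,-0.275]]); sx=(W[1]+W[2]-W[0]-W[3]);sx/=np.linalg.norm(sx)
print("scale yaw",np.arctan2(sx[1],sx[0]),"pan",W.mean(0)+.027*sx)
s=camera("scene"); P=proj(s,[rim,*np.array([rim+.03*ey,rim-.03*ey])]); print(P)
Q=proj(s,[[*W.mean(0),.017]]+[[*w,.017] for w in W]); print(Q)
im=s["img"].copy()
for p in np.r_[P,Q]: im[int(round(p[1])),int(round(p[0]))]=(0,255,0)
a=cv2.resize(im[150:290,150:330],None,fx=4,fy=4,interpolation=cv2.INTER_NEAREST); cv2.imwrite("pics/sc.png",a[:,:,::-1])
E
```

```text
shelf [[ 0.74302987  0.226347    0.103     ]
 [ 0.77843533 -0.08687223  0.103     ]] 0.3152139465739756
rack yaw 0.11255952068409299
lip [[ 0.64293536  0.21614323  0.024     ]
 [ 0.67653549 -0.09942315  0.024     ]] 0.3173501415326196
yaw lip 0.10607598092257227
rim top [0.67031022 0.05877106 0.074     ]
shelfmid 0.7637999676551537 -0.013674932120869121
lipmid 0.6621643987844386 -0.01396555845440993
rim 0.6727209143076064 -0.014710701983610859
scale yaw -0.2505000794101161 pan [ 0.47990729 -0.23719299]
[[272.12279868 214.34206629]
 [264.17652457 223.57802733]
 [279.74085935 205.48691639]]
[[420.33185574 195.02439445]
 [435.97429113 233.86347   ]
 [370.36786173 188.55980416]
 [408.26023799 162.04042836]
 [471.17953934 202.22922436]]
```

View pics/sc.png

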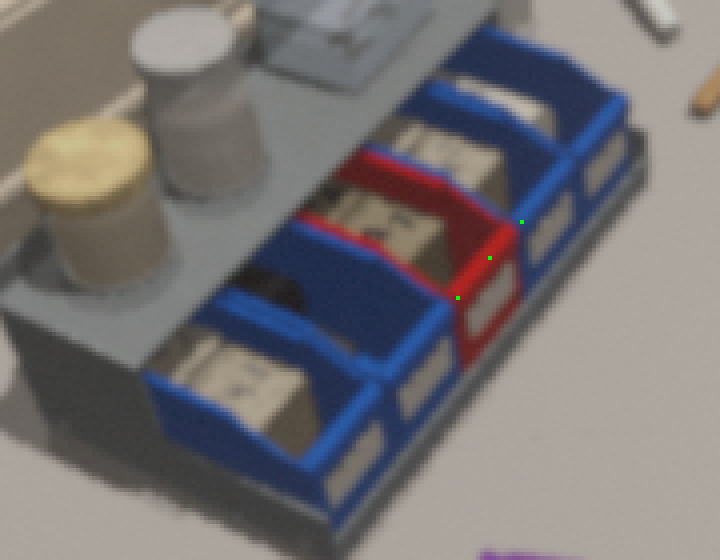

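The projected rim points (crop (490,257), with ends (457,297) and (521,221)) land on the red rim within about 2 mm. In the rack frame the rim, lip and shelf all agree on an origin near 0.746 m and a yaw of 0.109. I'll move above and in front of the rim, then turn the jaws in line with the bin.

{"name": "servo_tool", "arguments": {"linear": [[-35,-21,0],[-35,-21,0],[-35,-21,0],[-35,-21,0],[-35,-21,0],[-35,-21,0],[-35,-21,0],[-35,-21,0],[-35,-21,0],[-35,-21,0],[-35,-21,0],[-35,-21,0]], "twist": [0,0,0,0,0,0,0,0,0,0,0,0], "grip": 0.34, "force": 12}}

```text
clock: 1.45
tcp_pos: [0.5147, 0.1815, 0.2103]
orientation: [3.141, 0.0, 2.792]
ft_force: [0.5, 0.8, -0.2]
gripper_width: 0.0317
grasp_force: 0.0
```

{"name": "servo_tool", "arguments": {"linear": [[-35,-21,0],[-35,-21,0],[-35,-21,0],[-35,-21,0],[0,0,0],[0,0,0],[0,0,0],[0,0,0],[0,0,0],[0,0,0],[0,0,0],[0,0,0]], "twist": [0,0,0,0,8,8,8,8,8,8,8,8]}}

```text
clock: 2.65
tcp_pos: [0.6164, 0.0561, 0.21]
orientation: [-3.141, -0.0, 1.669]
ft_force: [0.7, 0.4, -0.3]
gripper_width: 0.0316
grasp_force: 0.0
```

```bash
python3 - <<'E'
from h import *
c,o=wrist(); cv2.imwrite("pics/w1.png",c["img"][:,:,::-1]); np.savez("w1",**{k:c[k] for k in("K","distortion","R","C")}); print(c["C"],o["tcp_pos"],o["orientation"])
R=c["R"].T; print(cv2.projectPoints(np.array([[.6703,.0588,.074]]),cv2.Rodrigues(R)[0],-R@c["C"],c["K"],c["distortion"])[0])
E
```

```text
[0.60821786 0.1406684  0.38460139] [0.61641428 0.05609479 0.21002242] [-3.14119485e+00 -4.57034763e-05  1.66896871e+00]
[[[365.55981847 193.91717249]]]
```

View pics/w1.png

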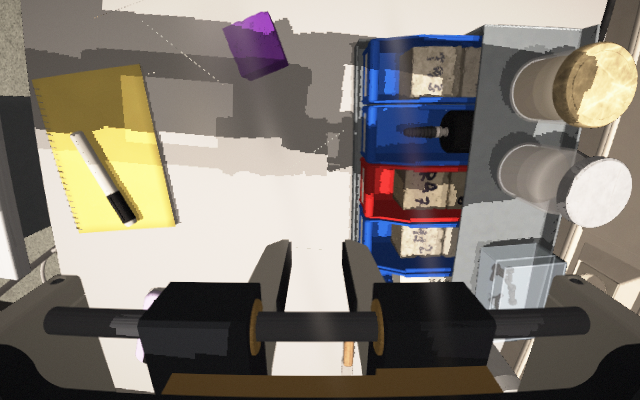

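The wrist view shows the red rim at cols ~361–372, rows 165–219, against a predicted centre of (365.6,193.9). I'll refine that from the mask.

```bash
python3 - <<'E'
from h import *
im=cv2.imread("pics/w1.png"); h,s,v=cv2.split(cv2.cvtColor(im,cv2.COLOR_BGR2HSV)); c=dict(np.load("w1.npz"))
m=((h<8)|(h>172))&(s>120)&(v>50); m[:150]=0;m[235:]=0
for r in range(160,226,4): 
    x=np.nonzero(m[r,340:480])[0]+340; print(r,x.min() if len(x) else None,[int(v[r,k]) for k in range(358,380)])
E
```

```text
160 360 [69, 68, 73, 77, 78, 75, 70, 46, 65, 76, 81, 82, 87, 85, 86, 82, 78, 75, 71, 70, 71, 69]
164 361 [68, 67, 70, 75, 75, 80, 74, 79, 80, 82, 82, 80, 79, 74, 76, 75, 72, 76, 75, 75, 75, 74]
168 361 [69, 70, 70, 79, 93, 89, 81, 76, 79, 91, 97, 98, 100, 100, 99, 96, 99, 123, 144, 147, 146, 151]
172 361 [67, 67, 70, 78, 92, 94, 83, 77, 83, 94, 99, 103, 101, 102, 101, 97, 101, 128, 156, 154, 156, 154]
176 361 [159, 157, 136, 101, 96, 93, 79, 76, 86, 94, 98, 100, 102, 101, 100, 96, 110, 141, 157, 156, 155, 155]
180 361 [151, 154, 132, 126, 157, 92, 78, 78, 86, 98, 101, 101, 101, 98, 101, 98, 117, 154, 154, 156, 155, 202]
184 360 [161, 156, 139, 155, 166, 135, 77, 78, 89, 94, 100, 100, 101, 101, 101, 99, 123, 155, 156, 155, 154, 156]
188 360 [150, 152, 131, 141, 151, 134, 77, 82, 92, 96, 99, 102, 100, 99, 97, 98, 118, 153, 151, 153, 152, 206]
192 360 [157, 150, 140, 171, 146, 135, 111, 80, 92, 94, 99, 102, 100, 101, 98, 101, 126, 152, 153, 151, 150, 152]
196 360 [152, 149, 125, 146, 144, 134, 126, 163, 215, 226, 232, 231, 227, 217, 193, 159, 96, 102, 101, 100, 100, 103]
200 359 [150, 126, 113, 156, 147, 126, 128, 180, 238, 244, 248, 248, 245, 241, 226, 182, 81, 88, 84, 83, 85, 85]
204 361 [150, 127, 84, 77, 105, 115, 136, 195, 238, 245, 249, 247, 245, 239, 218, 172, 84, 82, 81, 83, 83, 82]
208 363 [149, 123, 88, 85, 72, 94, 143, 206, 241, 246, 249, 247, 244, 237, 204, 129, 80, 81, 84, 84, 83, 85]
212 363 [151, 133, 97, 79, 75, 78, 119, 158, 239, 246, 249, 247, 243, 234, 197, 107, 83, 84, 82, 84, 83, 83]
216 365 [149, 124, 126, 133, 84, 85, 67, 151, 234, 241, 242, 236, 221, 189, 156, 131, 136, 140, 143, 143, 147, 156]
220 393 [146, 125, 126, 150, 133, 101, 98, 114, 140, 151, 150, 136, 150, 161, 165, 167, 166, 171, 173, 175, 183, 189]
224 None [146, 121, 144, 142, 113, 109, 149, 212, 227, 233, 233, 229, 223, 196, 164, 128, 130, 131, 128, 176, 232, 232]
```

```bash
python3 - <<'E'
from h import *
c=dict(np.load("w1.npz")); P=cast(c,[[369.2,192],[364.6,200],[373.4,200],[369.5,166.5],[369,217.5]],.074); print(P.round(4))
yaw=.109; ex=np.array([np.cos(yaw),np.sin(yaw),0]); ey=np.array([-ex[1],ex[0],0])
o=manip.get_obs(); t=o["tcp_pos"]; d=P[0]-t; y=o["orientation"][2]; tx=np.array([np.cos(y),np.sin(y),0]); ty=np.array([np.sin(y),-np.cos(y),0])
print("width",np.linalg.norm(P[2]-P[1]),np.linalg.norm(P[3]-P[4]),"move tool x,y",d@tx,d@ty, "twist deg",np.degrees(y-(np.pi/2+yaw)), "yaw meas", np.arctan2(*(-(P[3]-P[4])[:2]*[1,-1])))
E
```

```text
[[0.674  0.0614 0.074 ]
 [0.6703 0.0518 0.074 ]
 [0.68   0.0527 0.074 ]
 [0.6701 0.0893 0.074 ]
 [0.6782 0.0319 0.074 ]]
width 0.009754451531235131 0.058015139700149154 move tool x,y 0.00011962792553938967 0.05775292931917858 twist deg -1.12548446613834 yaw meas 0.14155533540817544
```

{"name": "servo_tool", "arguments": {"linear": [[0,28,0],[-1,28,0],[0,0,0],[0,0,25],[0,0,25],[0,0,25],[0,0,20],[0,0,15],[0,0,10],[0,0,8],[0,0,4],[0,0,0]], "twist": [-0.6,0,0,0,0,0,0,0,0,0,0,0], "grip": 0.36}}

```text
clock: 3.9
tcp_pos: [0.6723, 0.0612, 0.0782]
orientation: [-3.142, 0.0, 1.686]
ft_force: [0.3, 0.1, -0.7]
gripper_width: 0.0333
grasp_force: 0.0
```

{"name": "servo_tool", "arguments": {"linear": [[0,0,0],[0,0,0],[0,0,0],[0,0,0],[0,0,0],[0,0,0]], "twist": [0,0,0,0,0,0], "grip": 0, "force": 12}}

```text
clock: 4.5
tcp_pos: [0.6723, 0.0613, 0.0783]
orientation: [-3.142, -0.0, 1.685]
ft_force: [0.3, -0.4, 0.1]
gripper_width: 0.0004
grasp_force: 0.0
```

The jaws closed on nothing, so I'll look before going on.

```bash
python3 - <<'E'
from h import *
c,o=wrist(); s=camera("scene"); a=cv2.resize(s["img"][110:290,170:370],(800,600))[:, :, ::-1] if 0 else cv2.resize(s["img"][120:270,180:380],None,fx=2.0,fy=2.0,interpolation=cv2.INTER_CUBIC)
b=c["img"][120:280,220:500]; b=cv2.resize(b,None,fx=1.4,fy=1.4)
H=max(a.shape[0],b.shape[0]); a=cv2.copyMakeBorder(a,0,H-a.shape[0],0,0,0); b=cv2.copyMakeBorder(b,0,H-b.shape[0],0,0,0)
cv2.imwrite("pics/g1.png",np.hstack([a,b])[:,:,::-1]); print(o)
E
```

```text
{'clock': 4.5, 'joint_positions': array([ 1.49363210e-02,  4.19005283e-01,  1.39134471e+00,  1.42189593e-05,
        1.33124643e+00, -9.95503851e-02]), 'dq': array([ 0.00038769, -0.00014437, -0.00108795, -0.00050979, -0.00221933,
       -0.00047531]), 'joint_torque': array([ 3.12803868e-04, -6.80396318e+01, -4.68543470e+01,  7.44857476e-02,
        2.21846608e-02, -2.38727025e-04]), 'tcp_pos': array([0.67230905, 0.06125361, 0.07826802]), 'orientation': array([-3.14159027e+00, -1.41198370e-05,  1.68527966e+00]), 'ft_force': array([ 0.2503042 , -0.39277102,  0.14662381]), 'torque': array([-0.04978868,  0.05935781,  0.00610622]), 'grasp_force': 0.0, 'gripper_width': 0.0003542330542078802}
```

View pics/g1.png

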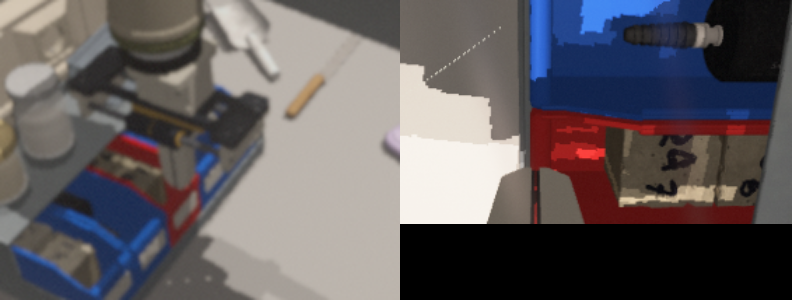

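```bash
python3 - <<'E'
from h import *
s=camera("scene"); im=s["img"].copy(); o=manip.get_obs(); t=o["tcp_pos"]
P=proj(s,[t,t-[0,0,.019],[.6725,.060,.074],[.6725-.0035,.060+.03,.074],[.6725+.0033,.06-.03,.074]]); print(P)
w,_=wrist(); R=w["R"].T
Q=cv2.projectPoints(np.array([t,t-[0,0,.019],[.6725,.060,.074],[.6692,.09,.074],[.6758,.03,.074]]),cv2.Rodrigues(R)[0],-R@w["C"],w["K"],w["distortion"])[0][:,0]; print(Q)
x0,y0=225,170
a=cv2.resize(im[y0:y0+75,x0:x0+75],None,fx=5,fy=5,interpolation=cv2.INTER_CUBIC)
for (p,col) in zip(P,[(255,255,0),(255,255,255),(0,255,0),(0,255,0),(0,255,0)]): cv2.circle(a,(int((p[0]-x0+.5)*5),int((p[1]-y0+.5)*5)),3,col,-1)
u0,v0=320,150; b=cv2.resize(w["img"][v0:v0+125,u0:u0+125],None,fx=3,fy=3,interpolation=cv2.INTER_CUBIC)
for (p,col) in zip(Q,[(255,255,0),(255,255,255),(0,255,0),(0,255,0),(0,255,0)]): cv2.circle(b,(int((p[0]-u0+.5)*3),int((p[1]-v0+.5)*3)),3,col,-1)
cv2.imwrite("pics/g2.png",np.hstack([a,b])[:,:,::-1])
E
```

```text
[[270.47196564 213.29325145]
 [271.34174924 219.37088565]
 [270.96222224 214.27059893]
 [263.01941124 223.60108138]
 [278.64496156 205.36533133]]
[[316.394815   246.64868325]
 [316.39571281 234.91050296]
 [316.48542752 245.54766996]
 [316.68260705 202.4461847 ]
 [316.30624023 284.56113096]]
```

View pics/g2.png

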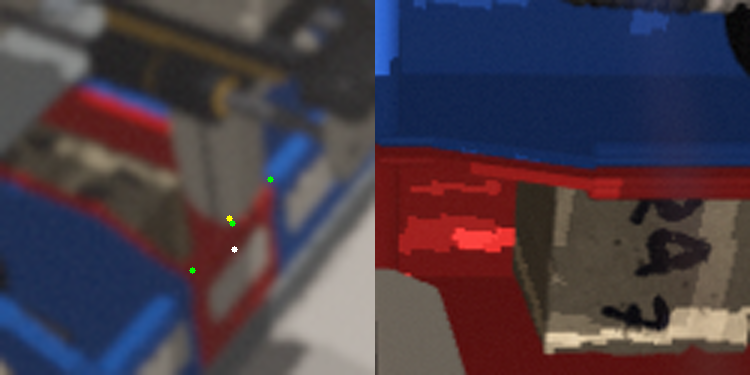

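The left panel (scene) shows the finger ends at crop (215,220), against a predicted tip at (235,249). The right panel (wrist) shows the tip at v≈240, against about 225 predicted. Both views put the tips about 15–19 mm higher than nominal, so the jaws closed just above the rim. I'll open, go lower while watching the force, and close again.

{"name": "servo_tool", "arguments": {"linear": [[0,0,0],[0,0,0],[0,0,0],[0,0,4],[0,0,4],[0,0,4],[0,0,4],[0,0,0]], "twist": [0,0,0,0,0,0,0,0], "grip": 0.36}}

```text
clock: 5.5
tcp_pos: [0.6716, 0.0612, 0.061]
orientation: [-3.14, -0.0, 1.685]
ft_force: [0.6, -0.6, 0.1]
gripper_width: 0.0336
grasp_force: 0.0
```

{"name": "servo_tool", "arguments": {"linear": [[0,0,0],[0,0,0],[0,0,0],[0,0,0],[0,0,0]], "twist": [0,0,0,0,0], "grip": 0, "force": 12}}

```text
clock: 6.0
tcp_pos: [0.6728, 0.0613, 0.0626]
orientation: [3.141, 0.0, 1.685]
ft_force: [3.0, 1.1, 0.6]
gripper_width: 0.0096
grasp_force: 12.0
```

The rim is held: 9.6 mm opening, 12 N. Now I'll raise the front along its arc, up and slightly back.

{"name": "servo_tool", "arguments": {"linear": [[0,1.5,-4],[0,1.5,-4],[0,1.7,-4],[0,1.8,-4],[0,0,0]], "twist": [0,0,0,0,0]}}

```text
clock: 6.5
tcp_pos: [0.6792, 0.062, 0.0791]
orientation: [3.141, 0.0, 1.685]
ft_force: [-0.7, -0.5, -2.4]
gripper_width: 0.0096
grasp_force: 12.2
```

{"name": "servo_tool", "arguments": {"linear": [[0,1.5,-3],[0,1.5,-3],[0,0.5,-2],[0,0,0],[0,0,0]], "twist": [0,0,0,0,0]}}

```text
clock: 7.0
tcp_pos: [0.6823, 0.0624, 0.0862]
orientation: [3.142, 0.0, 1.685]
ft_force: [1.1, -0.5, -2.9]
gripper_width: 0.0093
grasp_force: 12.3
```

```bash
python3 - <<'E'
from h import *
s=camera("scene"); a=cv2.resize(s["img"][150:270,190:350],None,fx=5,fy=5,interpolation=cv2.INTER_CUBIC); cv2.imwrite("pics/tip.png",a[:,:,::-1])
E
```

```text
(no output)
```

View pics/tip.png

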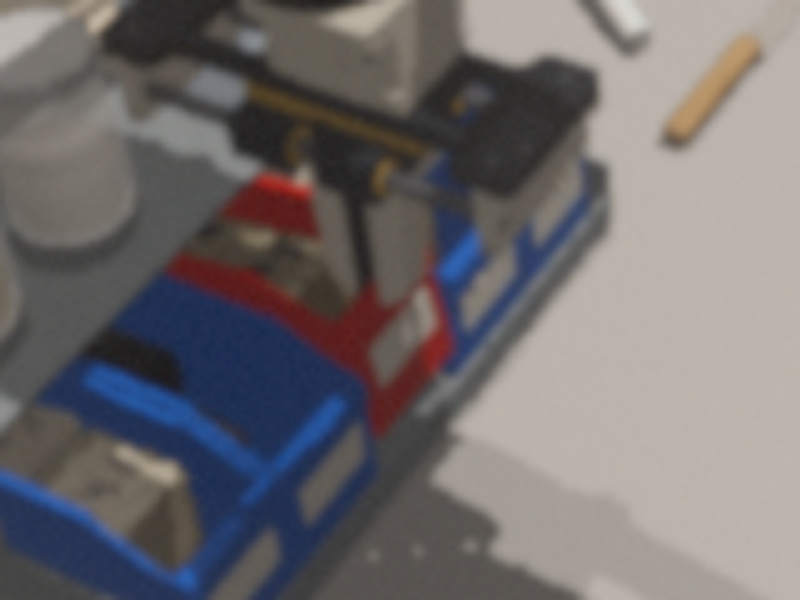

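The bin is tipped: its front bottom edge, around (375,430)–(450,360), is above the lip, and the blue bins haven't moved. Now I'll draw it out.

{"name": "servo_tool", "arguments": {"linear": [[0,-5,0],[0,-8,0],[0,-8,0],[0,-8,0],[0,-8,0],[0,-8,0],[0,-8,0],[0,-7,0],[0,0,0]], "twist": [0,0,0,0,0,0,0,0,0]}}

```text
clock: 7.95
tcp_pos: [0.6225, 0.0554, 0.0872]
orientation: [3.14, 0.0, 1.685]
ft_force: [0.6, -0.2, 2.4]
gripper_width: 0.0095
grasp_force: 12.7
```

{"name": "servo_tool", "arguments": {"linear": [[0,0,0],[0,0,0]], "twist": [0,0]}}

```text
clock: 8.15
tcp_pos: [0.6228, 0.0555, 0.0873]
orientation: [3.142, 0.0, 1.685]
ft_force: [-4.4, -0.4, 6.9]
gripper_width: 0.0093
grasp_force: 13.0
```

{"name": "servo_tool", "arguments": {"linear": [[0,-5,0],[0,-8,0],[0,-8,0],[0,-8,0],[0,-8,0],[0,0,0]], "twist": [0,0,0,0,0,0]}}

```text
clock: 8.75
tcp_pos: [0.584, 0.0511, 0.086]
orientation: [-3.139, -0.0, 1.685]
ft_force: [-4.5, -0.4, 5.2]
gripper_width: 0.0094
grasp_force: 11.9
```

{"name": "servo_tool", "arguments": {"linear": [[0,-5,0],[0,-8,0],[0,-8,0],[0,-8,1],[0,-8,1],[0,-8,1],[0,-5,1],[0,0,0]], "twist": [0,0,0,0,0,0,0,0], "force": 20}}

```text
clock: 9.55
tcp_pos: [0.5347, 0.0454, 0.0818]
orientation: [-3.139, -0.0, 1.685]
ft_force: [-4.6, 0.2, 1.3]
gripper_width: 0.0096
grasp_force: 19.9
```

{"name": "servo_tool", "arguments": {"linear": [[0,0,0],[0,0,0],[0,-4,0],[0,-4,0],[0,-4,0],[0,-4,0],[0,-6,0],[0,-8,0],[0,-8,0],[0,-8,0],[0,0,0],[0,0,0]], "twist": [0,0,0,0,0,0,0,0,0,0,0,0], "force": 45}}

```text
clock: 10.75
tcp_pos: [0.4906, 0.0403, 0.0826]
orientation: [3.141, 0.0, 1.685]
ft_force: [-0.2, -0.6, -0.5]
gripper_width: 0.0007
grasp_force: 0.0
```

```bash
python3 - <<'E'
from h import *
s=camera("scene"); a=cv2.resize(s["img"][140:300,190:400],None,fx=3.7,fy=3.7,interpolation=cv2.INTER_CUBIC); cv2.imwrite("pics/out.png",a[:,:,::-1])
E
```

```text
(no output)
```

View pics/out.png

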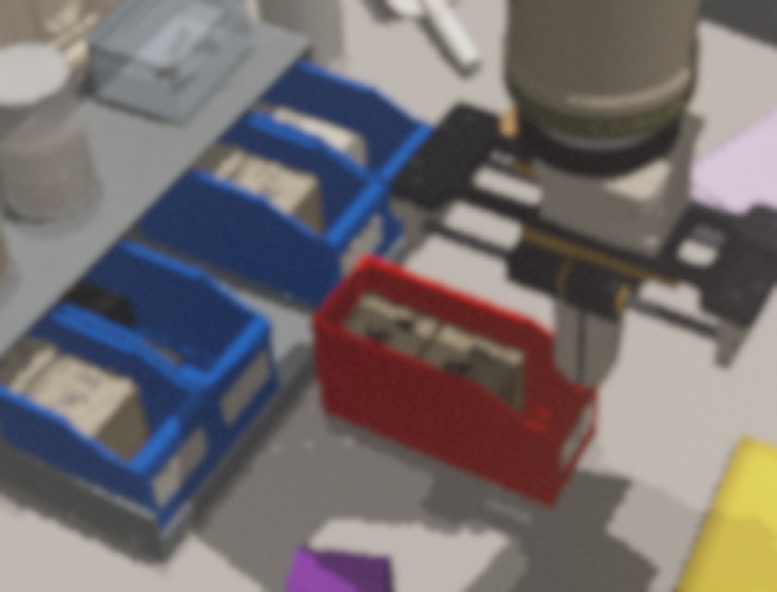

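The rim slipped out as the bin left the lip. The bin is upright near crop (450,400) with both cubes inside. I'll back the tool off upward, then measure whether the bin is flat and clear of the lip.

{"name": "servo_tool", "arguments": {"linear": [[0,0,-25],[0,0,-40],[0,0,-40],[0,-30,-20],[0,-40,0],[0,-40,0],[0,-20,0],[0,0,0]], "twist": [0,0,0,0,0,0,0,0], "grip": 1}}

```text
clock: 11.6
tcp_pos: [0.3604, 0.0253, 0.2077]
orientation: [3.14, 0.0, 1.685]
ft_force: [-0.0, 0.0, 0.8]
gripper_width: 0.0599
grasp_force: 0.0
```

```bash
python3 - <<'E'
from h import *
s=camera("scene"); t=camera("top")
f=lambda p:[190+p[0]/3.7,140+p[1]/3.7]
for n,p in (("rt",(317,318)),("fb",(553,502)),("rb",(325,412))):
    print(n,[cast(s,[f(p)],z)[0].round(4).tolist() for z in (0,.024,.08,.104)])
for n,c in (("s",s),("t",t)):
    h,ss,v=cv2.split(cv2.cvtColor(c["img"],cv2.COLOR_RGB2HSV)); m=((h<8)|(h>172))&(ss>120)&(v>50); m[:140]=0
    b=blob(m); print(n,cv2.contourArea(b),cv2.boxPoints(cv2.minAreaRect(b)).round(1).tolist(), cv2.approxPolyDP(b,2,True)[:,0].tolist())
print(manip.get_obs()["tcp_pos"])
cr=cv2.resize(t["img"][130:280,250:420],None,fx=4,fy=4,interpolation=cv2.INTER_CUBIC); 
sc=cv2.resize(s["img"][150:300,240:370],None,fx=4,fy=4,interpolation=cv2.INTER_CUBIC)
cv2.imwrite("pics/both.png",cv2.resize(np.hstack([cr,sc]),(800,400))[:,:,::-1])
E
```

```text
rt [[0.6907, 0.0325, 0.0], [0.6752, 0.048, 0.024], [0.639, 0.0841, 0.08], [0.6235, 0.0996, 0.104]]
fb [[0.4933, 0.0652, 0.0], [0.4843, 0.0796, 0.024], [0.4634, 0.1132, 0.08], [0.4544, 0.1276, 0.104]]
rb [[0.6394, 0.0875, 0.0], [0.6256, 0.1012, 0.024], [0.5934, 0.133, 0.08], [0.5796, 0.1467, 0.104]]
s 3003.0 [[265.3999938964844, 245.0], [282.70001220703125, 204.60000610351562], [356.0, 236.0], [338.70001220703125, 276.3999938964844]] [[288, 209], [274, 225], [278, 250], [339, 275], [342, 268], [340, 260], [349, 248], [351, 238], [328, 224]]
t 275.0 [[295.0, 185.8000030517578], [316.20001220703125, 184.6999969482422], [319.1000061035156, 240.5], [297.8999938964844, 241.60000610351562]] [[316, 185], [296, 186], [297, 212], [297, 188], [316, 188], [318, 225], [316, 228], [300, 229], [299, 240], [318, 240]]
[0.36211853 0.02544826 0.20780026]
```

The bin is flat: its rear top corner at z=0.08 and rear bottom corner at z=0 fall on the same spot (0.639, 0.085). Rack x is about −0.178, so it's clear of the lip. Now I'll compute its centre and the grip across the sides.

```bash
python3 - <<'E'
from h import *
t=camera("top")
A=cast(t,[[295,185.8],[316.2,184.7]],.08); B=cast(t,[[319.1,240.5],[297.9,241.6]],.066)
print(A.round(4),B.round(4)); C=(A.mean(0)+B.mean(0))/2; d=(A.mean(0)-B.mean(0))[:2]; print("C",C,"len",np.linalg.norm(d),"yaw",np.arctan2(d[1],d[0]))
print("widths",np.linalg.norm(A[0]-A[1]),np.linalg.norm(B[0]-B[1]))
o=manip.get_obs(); print(o["tcp_pos"],o["joint_positions"],o["orientation"],o["gripper_width"])
E
```

```text
[[0.6403 0.0882 0.08  ]
 [0.6477 0.029  0.08  ]] [[0.4935 0.0095 0.066 ]
 [0.4863 0.0676 0.066 ]]
C [0.56692874 0.04855233 0.073     ] len 0.1553890366999053 yaw 0.1294246753380575
widths 0.059608014758209704 0.05850507583432882
[0.36223395 0.02547242 0.20764056] [-7.13415188e-02 -5.61677667e-01  2.08810792e+00  7.27106849e-05
  1.61388078e+00 -1.85630806e-01] [3.14031965e+00 1.65152313e-04 1.68508869e+00] 0.07241332744379572
```

{"name": "servo_tool", "arguments": {"linear": [[0,37,0],[0,37,0],[0,37,0],[0,37,0],[0,37,0],[0,38,0],[0,0,0],[0,0,0],[0,0,0],[0,0,0],[0,0,0],[0,0,0]], "twist": [0,0,0,0,0,0,8.1,8.1,8.1,8.1,8.1,8.1], "grip": 1}}

```text
clock: 12.95
tcp_pos: [0.5838, 0.0512, 0.2059]
orientation: [-3.141, 0.001, 0.831]
ft_force: [0.2, -1.0, -0.6]
gripper_width: 0.0932
grasp_force: 0.0
```

{"name": "servo_tool", "arguments": {"linear": [[0,0,0],[0,0,0],[0,0,0],[0,0,0],[0,0,0],[0,0,0]], "twist": [8.1,8.1,8.1,8.1,8.1,0]}}

```text
clock: 13.55
tcp_pos: [0.5837, 0.0511, 0.2061]
orientation: [-3.141, 0.001, 0.128]
ft_force: [-0.4, -0.0, -0.8]
gripper_width: 0.0931
grasp_force: 0.0
```

{"name": "servo_tool", "arguments": {"linear": [[0,0,25],[0,0,30],[0,0,25],[0,0,20],[0,0,18],[0,0,15],[0,0,12],[0,0,10],[0,0,6],[0,0,0]], "twist": [0,0,0,0,0,0,0,0,0,0]}}

```text
clock: 14.55
tcp_pos: [0.5825, 0.051, 0.0455]
orientation: [-3.141, 0.001, 0.131]
ft_force: [-0.0, 0.2, -0.3]
gripper_width: 0.0931
grasp_force: 0.0
```

{"name": "servo_tool", "arguments": {"linear": [[0,0,0],[0,0,0],[0,0,0],[0,0,0],[0,0,0],[0,0,0]], "twist": [0,0,0,0,0,0], "grip": 0, "force": 45}}

```text
clock: 15.15
tcp_pos: [0.5832, 0.0508, 0.0467]
orientation: [3.141, -0.001, 0.13]
ft_force: [0.6, -1.3, 2.5]
gripper_width: 0.06
grasp_force: 45.0
```

{"name": "servo_tool", "arguments": {"linear": [[0,0,-5],[0,0,-8],[0,0,-10],[0,0,-10],[0,0,-10],[0,0,-7],[0,0,0],[0,0,0]], "twist": [0,0,0,0,0,0,0,0]}}

```text
clock: 15.95
tcp_pos: [0.583, 0.051, 0.0964]
orientation: [3.142, -0.0, 0.13]
ft_force: [-0.2, -0.3, -6.4]
gripper_width: 0.0597
grasp_force: 45.0
```

```bash
python3 - <<'E'
from h import *
o=manip.get_obs(); print(o["torque"],o["gripper_width"]); s=camera("scene"); 
h,ss,v=cv2.split(cv2.cvtColor(s["img"],cv2.COLOR_RGB2HSV)); m=((h<8)|(h>172))&(ss>120)&(v>50); m[:140]=0
print(cv2.approxPolyDP(blob(m),2,True)[:,0].tolist())
t=o["tcp_pos"]; y=.129; ex=np.array([np.cos(y),np.sin(y),0]); ey=np.array([-ex[1],ex[0],0]); u=t-.017*ex; z=t[2]-.0467
for tilt in (-.2,0,.2): # predicted left-side bottom corners front, rear, if pitched about tcp
    print(tilt,[proj(s,[t+(a*np.cos(tilt)-(b)*np.sin(tilt)*-1*0)*ex+.03*ey+[0,0,b-a*tilt]])[0].round(1).tolist() for a,b in((-.0945,-.0467),(.0605,-.0467))])
E
```

```text
[-0.0070009   0.20809075 -0.08421011] 0.05969427977082129
[[273, 217], [276, 236], [335, 260], [341, 257], [344, 251], [340, 251], [340, 245], [352, 226], [351, 221], [316, 203], [309, 210], [332, 219], [330, 236], [306, 222], [303, 223], [304, 232], [299, 234], [290, 229], [289, 223]]
-0.2 [[341.2, 269.3], [275.6, 233.3]]
0 [[342.2, 263.9], [275.6, 236.9]]
0.2 [[341.6, 257.7], [276.6, 240.8]]
```

{"name": "servo_tool", "arguments": {"linear": [[-4.6,10.4,0],[-9,20,0],[-12,27,0],[-12,27,0],[-12,27,0],[-12,27,0],[-12,27,0],[-12,27,0],[-12,27,0],[-12,27,0],[-9,20,0],[-5,12,0]], "twist": [0,0,0,0,0,0,0,0,0,0,0,0]}}

```text
clock: 17.2
tcp_pos: [0.495, -0.2431, 0.0957]
orientation: [-3.142, 0.001, 0.128]
ft_force: [-0.4, -0.4, -6.5]
gripper_width: 0.0593
grasp_force: 45.0
```

{"name": "servo_tool", "arguments": {"linear": [[0,0,0],[0,0,0],[0,0,0],[0,0,0],[0,0,0],[0,0,0],[0,0,0],[0,0,0]], "twist": [2,4,4,4,4,3.8,0,0]}}

```text
clock: 18.0
tcp_pos: [0.4962, -0.241, 0.0959]
orientation: [-3.141, 0.001, -0.248]
ft_force: [0.1, 0.1, -7.1]
gripper_width: 0.0595
grasp_force: 45.0
```

Over the pan. I'll lower the last 32 mm gently.

{"name": "servo_tool", "arguments": {"linear": [[0,0,8],[0,0,8],[0,0,6],[0,0,4],[0,0,3],[0,0,2],[0,0,0],[0,0,0]], "twist": [0,0,0,0,0,0,0,0]}}

```text
clock: 18.8
tcp_pos: [0.4967, -0.2412, 0.0655]
orientation: [3.141, -0.0, -0.25]
ft_force: [0.5, 0.2, -6.2]
gripper_width: 0.0595
grasp_force: 45.0
```

{"name": "servo_tool", "arguments": {"linear": [[0,0,1],[0,0,1],[0,0,0],[0,0,0]], "twist": [0,0,0,0]}}

```text
clock: 19.2
tcp_pos: [0.4968, -0.2414, 0.0639]
orientation: [3.141, -0.001, -0.25]
ft_force: [-1.7, 1.5, 1.6]
gripper_width: 0.0595
grasp_force: 45.0
```

Contact: the pan is carrying the weight. I'll release and rise.

{"name": "servo_tool", "arguments": {"linear": [[0,0,0],[0,0,0],[0,0,0],[0,0,0],[0,0,0],[0,0,0],[0,0,-15],[0,0,-25],[0,0,-40],[0,0,-40],[0,0,-30],[0,0,0]], "twist": [0,0,0,0,0,0,0,0,0,0,0,0], "grip": 1}}

```text
clock: 20.4
tcp_pos: [0.4992, -0.2428, 0.2208]
orientation: [3.139, -0.01, -0.25]
ft_force: [-0.6, 0.6, 0.8]
gripper_width: 0.0932
grasp_force: 0.0
```

{"name": "servo_tool", "arguments": {"linear": [[-40,0,0],[-40,0,0],[-40,0,0],[0,0,0],[0,0,0]], "twist": [0,0,0,0,0]}}

```text
clock: 20.9
tcp_pos: [0.38, -0.2114, 0.2138]
orientation: [3.141, -0.002, -0.251]
ft_force: [0.1, -0.9, -0.0]
gripper_width: 0.0929
grasp_force: 0.0
```

```bash
python3 - <<'E'
from h import *
s=camera("scene"); t=camera("top")
h,ss,v=cv2.split(cv2.cvtColor(t["img"],cv2.COLOR_RGB2HSV)); m=(((h<8)|(h>172))&(ss>120)&(v>50)); m[:195]=0; m[:,450:]=0
p=cv2.boxPoints(cv2.minAreaRect(np.argwhere(m)[:,::-1].astype(np.float32))); print(p, cast(t,[p.mean(0)],.09)[0])
a=cv2.resize(s["img"][100:300,200:500],(400,267)); b=cv2.resize(t["img"][190:320,330:460],(400,400)); a=cv2.copyMakeBorder(a,0,133,0,0,0)
cv2.imwrite("pics/end.png",np.hstack([a,b])[:,:,::-1])
E
```

```text
[[388.94397 274.192  ]
 [405.24    218.31999]
 [430.2768  225.6224 ]
 [413.98077 281.4944 ]] [ 0.48349564 -0.2342632   0.09      ]
```

View pics/end.png

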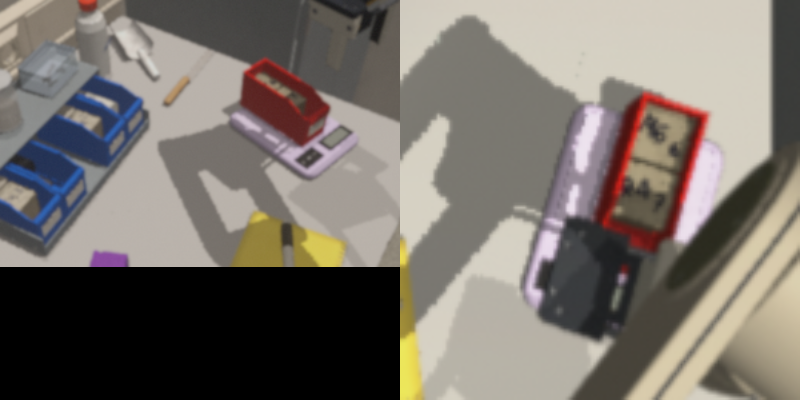

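The bin stands level on the scale, upright with both cubes in it, its centre about 5 mm from the pan's middle. The blue bins are in place and the gripper is clear, so I'm handing in.

```bash
python3 -c "
from workcell import manip
print(manip.finish_job())"
```

```text
the job is handed in; nothing more can be done
None
```

The red bin is on the scale's pan, level and upright with both cubes in it and about 5 mm off centre; it slipped from the rim grip on leaving the lip but landed flat, so I regripped it by its sides. The blue bins are still in the rack, the gripper is clear, and the job was handed in at about 21 s (no verdict returned).

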